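# Shim the short foot of a stand

## Task

The stand rocks because its front left foot hangs clear of the table. First slide the flat steel plate under that foot along the table, then lay the wooden wedge on the plate and push it in, nose first, until the foot bears firmly on it and the stand can no longer rock. Do not lift the stand off its other feet or shift it out of its place, and leave the other things where they stand.

Things in the scene. Friction and masses are not known exactly. Their poses are not given: they have to be found in the camera images.
- stand: grey stand, about 4 kg, with a 300 mm steel column at its back right corner. Origin on the table under the middle of its square plate; x to its back edge, y to its left. Plate 200 x 200 mm, underside 40 mm and top 66 mm over the table; it rests on three rubber feet (28 mm diameter, 78 mm from the middle in x and y); the fourth, short foot is at (-78, +78) mm
- foot_tip (a point): centre of the underside of the short foot, a steel puck of 26 mm diameter, its flat 14 mm across, at the stand's front left corner, 22 mm in from the plate's front and left edges. It hangs 15 to 18 mm over the table, different each time; axes as the stand's
- plate_center (a point): centre (5 mm up) of the flat dark steel packing plate, 150 mm long (x), 50 mm wide (y), 10 mm thick, 0.2 kg, both ends alike; it lies flat on the table and can be gripped across its width with the fingertips just clear of the table
- wedge_grip (a point): middle of the upright heel of the wooden wedge, 30 mm over the wedge's flat underside. The heel is 24 mm long (x), 22 mm wide (y), its top 48 mm over the underside: grip it across y. The slope, 40 mm wide, runs from it to +x, 11 mm thick at the heel's front face (x = 12 mm) and 3 mm at the nose (x = 117 mm). 0.1 kg
- plate: the flat steel plate itself, origin at the centre of its underside, x along its length
- wedge: the wooden wedge, origin on its underside below the heel's middle, x toward the nose. On top of the plate it comes tight under the foot when the foot is some 50 to 90 mm ahead of the origin; a push of 5 to 20 N seats it firmly and does not lift the stand; it stays when released
- can: white plastic can 59 x 111 x 196 mm standing at the back left; leave it
- cup: steel cup 65 mm wide, 66 mm high, standing to the right; leave it
- scraper: flat beige scraper 56 x 115 x 9 mm lying at the left edge; leave it

How it is judged (in metres and radians):
On the way:
1. the plate lies flat on the table under the short foot, the wedge not yet under it (x of foot_tip in the frame of plate_center between -0.07 and 0.07 m and y of foot_tip in the frame of plate_center between -0.022 and 0.022 m and height (world z) of plate_center below 0.008 m and angle between plate_center's own z axis and vertical below 0.04 rad and horizontal distance between wedge_grip and foot_tip above 0.12 m), for 0.2 s.
At the end, for the whole second after the job is handed in: Plate flat on the table, foot over it (5 mm inside its ends, 22 mm of its midline); wedge on the plate, foot over its slope (30-115 mm ahead of the heel middle, within 20 mm of its midline), pressed by foot and plate with over 1 N; stand level to 0.012 rad, moved under 30 mm; all at rest (x of foot_tip in the frame of plate_center between -0.07 and 0.07 m and y of foot_tip in the frame of plate_center between -0.022 and 0.022 m and height (world z) of plate_center below 0.008 m and angle between plate_center's own z axis and vertical below 0.04 rad and x of foot_tip in the frame of wedge_grip between 0.03 and 0.115 m and y of foot_tip in the frame of wedge_grip between -0.02 and 0.02 m and contact force between wedge and stand above 1 N and contact force between wedge and plate above 1 N and angle between stand's own z axis and vertical below 0.012 rad and distance of stand from where it was at the start of the episode below 0.03 m and linear speed of each of wedge, plate, stand below 0.01 m/s); the robot touches nothing.
It fails at once if the can is moved by 50 mm (distance of can from where it was at the start of the episode above 0.05 m).
It fails at once if the cup is moved by 50 mm (distance of cup from where it was at the start of the episode above 0.05 m).
It fails at once if the scraper is moved by 50 mm (distance of scraper from where it was at the start of the episode above 0.05 m).
It fails at once if the stand is tipped by more than 0.06 rad (angle between stand's own z axis and vertical above 0.06 rad).
It also fails if it takes over 56 s, if anything falls off the work surface, if the arm or the gripper's body presses on something with over 40 N, if the wrist force passes 120 N, or if a joint passes its speed limit or range.

## Robot

A 7-joint arm with a two-finger parallel gripper is mounted at the origin on a cart in front of the work surface, level with it; the furniture and walls round the work are solid. World frame = base frame: x ahead of the robot, y to its left, z up, the work surface at z = 0. Lengths are in mm, angles in rad, forces in N, time in s.
With the tool pointing down it reaches from about 350 to 900 mm from the base axis. Payload 7.2 kg.
Tool frame: the origin (TCP) lies midway between the tips of the shut fingers; the grasp point (between the pads) lies 19 mm behind it; z points along the fingers, y is the line along which they close (so a half turn about z gives the same grasp; the last joint's range is limited). The gripper opens to 88 mm and grips with 3 to 60 N. Pads are 20 mm wide; open, the fingers measure 115 mm over their backs; the gripper's body (75 mm by 178 mm) begins 61 mm behind the grasp point.
Start: joints at [-1.268, 0.411, -0.013, 1.596, 0.006, 1.134, -0.082], TCP at [226.485, 582.523, 222.653] pointing down, gripper open.
Joint ranges: [-2.95, 2.95], [-0.29, 1.99], [-1.47, 1.44], [0.14, 2.54], [-1.03, 4.17], [0.13, 1.85], [-2.86, 2.86]. Speed limits (rad/s): [2.39, 2.39, 3.01, 3.01, 3.14, 3.14, 3.14].

## Interface

Orientations are given as [roll, pitch, yaw] about the fixed x, y, z axes, in that order (R = Rz(yaw) Ry(pitch) Rx(roll)).
In Python, from cell import manip gives the robot as it stands. The module is installed in compiled form; this text tells all that it offers.
- The arm moves only by the tool drive_tool, never from a script. Its argument "plan" is a list of rows, each an object of numbers: "dx", "dy", "dz": the shift along the tool's x, y, z in mm; "turn": the turn about the tool's z in degrees. A call has 1 to 20 rows; each row shifts and turns the commanded pose from where the row before left it, along the tool's axes as they then stand; what a row does not reach is not made up. A row lasts 1/8 s, in which the tool goes at most 62.5 mm and 10.7 degrees, less where a joint would pass 70% of its speed; a pose out of reach is approached as far as the arm can. A call with a gripper value outside its range is refused whole. "gripper" is the finger opening in mm, from 0 to 87.8, set as the call begins (left out, the last holds). The fingers move at their own pace and stop on an object; the grip force is fixed at half the most. Time passes only in rows, so rows that do not move let the fingers close. It gives the time, the measured TCP pose, the force, the opening and the grip force at its end, in the units of the state.
- manip.observe(): the state, without advancing time (a new reading comes with each control period).
- manip.get_image(name): name is "side" or "top"; returns (picture, depth): 420x560x3 uint8, red, green, blue; 420x560 float32, mm along the optical axis (not along the pixel's ray), 0 where there is no reading.
- manip.get_calibration(name): a dict with "fx", "fy", "cx", "cy" (pixels), "k1" (the pictures are not rectified: a ray, as slopes to the right and down, at radius r is drawn at 1 + k1 r^2 times it, then the intrinsics apply), "rvec" (rotation vector, rad) and "tvec" (3), from world to camera coordinates, as OpenCV has them. Camera axes: x right, y down, z forward; pixel columns grow to the right and rows downward; lengths in mm; the calibration is good to about 2 mm. A picture is of the moment at which its call begins. get_calibration takes no time and is no camera call.
- manip.finish_job(): hands the job in; it is judged then, once.
Trained networks look in the newest picture that a camera, given by its name, has taken for a name from the list of things; names that differ only in an ending like _2 or _b are one class to them, and where a whole thing is asked for, a point or a joint stands for the part that bears it (a point fixed in the world has none). Each returns a list of dicts, best first, with "p" (0 to 1); they miss things now and then, are a little off and sometimes report something else, mostly with a low value. They report only what shows in the picture. A call takes as long as a camera call.
- manip.look_for(camera, label): "box" ([centre column, centre row, width, height] in pixels, round what is visible of it).
- manip.outline_of(camera, label): "pixels" (420x560 bool, what is visible of it) and "box" ([centre column, centre row, width, height] in pixels, round what is visible of it).
The state is a dict: "t": time; "joint_pos": joint angles; "joint_vel": joint speeds; "joint_torque": joint torques, N m; "tcp_pos": TCP position; "tool_rot": TCP orientation; "contact_force": force on the tool from outside, world axes, zero at the start; "ft_torque": the same for the moment, N m; "width": finger opening in mm; "finger_force": force on a finger pad.
Only numpy, scipy, OpenCV 4.12 (cv2) and the standard library are available. Lean on these libraries where they do the work, as an engineer would, in place of code of your own. Each camera call takes 0.05 s, during which the arm holds its last target. There are 200 camera calls.

## Working session

There is one attempt and no reset: what is moved stays moved. The work goes in short steps, Python scripts to look and compute and a tool call to move; the robot and the scene stay as the last step left them, time stands still between calls to the robot, and variables do not carry over. Pictures are saved under pics/ and viewed, at most 10 in all, crops included, and the job is handed in when it is done.

Besides the shell and the picture viewer there is one more tool, called after "Call:" as name([rows], argument=value, ...), one row to a line, values as JSON. drive_tool: Moves the arm, as the interface text tells. Its arguments: {"type":"object","properties":{"plan":{"type":"array"},"gripper":{"type":"number"}},"required":["plan"]}

```bash
mkdir -p pics; cat > h.py <<'E'
import numpy as np, cv2
from cell import manip
def cal(n):
    c=manip.get_calibration(n); R=cv2.Rodrigues(np.array(c["rvec"],float))[0]
    K=np.array([[c["fx"],0,c["cx"]],[0,c["fy"],c["cy"]],[0,0,1.]])
    return K,np.array([c["k1"],0,0,0,0.]),R,np.array(c["tvec"],float).ravel()
def rays(n,uv):
    K,D,R,t=cal(n); 
    # r here: ideal slope radius -> cv2 distortion model
    p=cv2.undistortPoints(np.array(uv,float).reshape(-1,1,2),K,D).reshape(-1,2)
    return np.c_[p,np.ones(len(p))],R,t
def cloud(n,dep,mask):
    v,u=np.nonzero(mask&(dep>0)); r,R,t=rays(n,np.c_[u,v])
    return (r*dep[v,u][:,None]-t)@R
def onplane(n,uv,z):
    r,R,t=rays(n,uv); d=r@R; o=-R.T@t
    return o+d*((z-o[2])/d[:,2])[:,None]
def proj(n,P):
    K,D,R,t=cal(n); return cv2.projectPoints(np.array(P,float).reshape(-1,1,3),R,t,K,D)[0].reshape(-1,2)
def save(n,f):
    im,d=manip.get_image(n); cv2.imwrite("pics/"+f,im[:,:,::-1]); return im,d
E
python3 - <<'E'
from h import *
s=manip.observe(); print({k:np.round(v,3) for k,v in s.items()})
ims={}
for n in("top","side"):
    im,d=save(n,n+"1.png"); ims[n]=im
    print(n,-cal(n)[2].T@cal(n)[3])
    for l in("stand","plate","wedge","cup","can","scraper"):
        o=manip.outline_of(n,l)
        for q in o[:2]:
            P=cloud(n,d,q["pixels"]); 
            if len(P)<5: print(l,len(P)); continue
            rect=cv2.minAreaRect(P[:,:2].astype(np.float32))
            print(n,l,round(q["p"],2),np.round(q["box"]),len(P),np.round(np.percentile(P,[2,50,98],axis=0)).tolist(),np.round(rect[0]),np.round(rect[1]),round(rect[2],1))
    for l in("foot_tip","plate_center","wedge_grip"):
        print(l,[(round(q["p"],2),np.round(q["box"])) for q in manip.look_for(n,l)[:2]])
E
```

```text
{'t': np.float64(0.0), 'joint_pos': array([-1.268,  0.412, -0.013,  1.597,  0.006,  1.134, -0.082]), 'joint_vel': array([ 0.001, -0.002,  0.002,  0.   , -0.002,  0.   , -0.002]), 'joint_torque': array([-1.0000e-03, -5.8794e+01,  6.4100e-01, -2.9109e+01, -5.4000e-02,
        1.8000e-02,  0.0000e+00]), 'tcp_pos': array([226.328, 582.058, 221.837]), 'tool_rot': array([-3.14 ,  0.   ,  2.771]), 'contact_force': array([-0.45 ,  0.434, -0.034]), 'ft_torque': array([ 0.015,  0.009, -0.008]), 'finger_force': np.float64(0.0), 'width': np.float64(87.744)}
top [ 449.38810959   93.54596856 1137.3800771 ]
top stand 0.61 [303. 173. 102. 111.] 8364 [[596.0, -38.0, 56.0], [697.0, 52.0, 67.0], [789.0, 152.0, 255.0]] [734.  44.] [233. 283.] 89.2
top plate 0.56 [195. 275.  31.  67.] 1411 [[413.0, 256.0, 6.0], [483.0, 281.0, 10.0], [556.0, 306.0, 15.0]] [485. 282.] [ 50. 149.] 86.8
top wedge 0.6 [314. 255.  36.  59.] 972 [[467.0, -21.0, 0.0], [524.0, 11.0, 8.0], [590.0, 39.0, 50.0]] [528.  11.] [132.  43.] 16.8
top cup 0.58 [393. 235.  35.  29.] 729 [[547.0, -194.0, 1.0], [579.0, -174.0, 16.0], [605.0, 
[... 737 characters left out ...]
. 287.] [ 74. 153.] 85.6
side wedge 0.56 [255. 255.  61.  41.] 923 [[467.0, -27.0, 0.0], [511.0, -3.0, 8.0], [584.0, 33.0, 49.0]] [488. -92.] [307. 121.] 68.6
side cup 0.82 [294. 296.   5.  37.] 239 [[510.0, -270.0, 7.0], [550.0, -163.0, 44.0], [568.0, -138.0, 173.0]] [ 537. -208.] [155.  15.] 70.9
side can 0.55 [299. 137.  41.  72.] 2646 [[687.0, 224.0, 10.0], [729.0, 258.0, 110.0], [783.0, 302.0, 189.0]] [1128. 1123.] [1956.  237.] 69.1
side scraper 0.68 [253. 164.  30.  21.] 471 [[586.0, 287.0, 1.0], [620.0, 337.0, 8.0], [655.0, 396.0, 11.0]] [621. 351.] [ 65. 131.] 17.5
foot_tip []
plate_center [(0.91, array([208., 183.,  58.,  20.]))]
wedge_grip [(0.75, array([254., 251.,  56.,  33.]))]
```

View pics/top1.png

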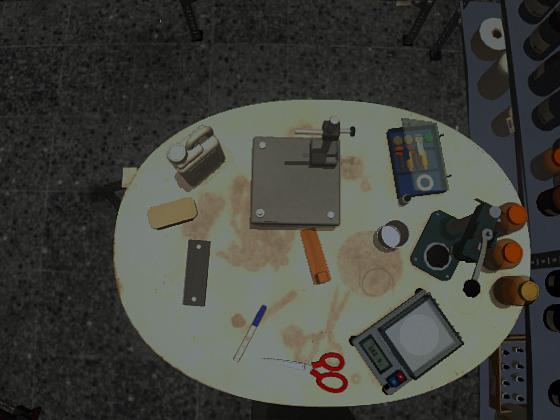

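View pics/side1.png

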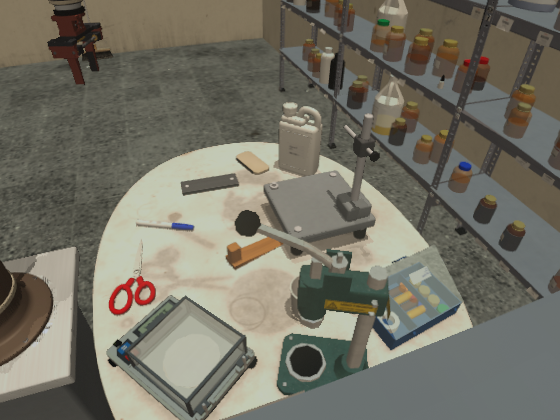

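The top view shows the stand (plate corners about (250,136)–(340,226)), the dark plate at (196,273), the wedge with its heel at (321,279) and its nose at (309,231), pointing at the stand. The side view agrees with this, and the short foot is hidden there. Next I fit the poses accurately.

```bash
cat > fit.py <<'E'
from h import *
def fit(P,zlo,zhi,lim):
    Q=P[(P[:,2]>zlo)&(P[:,2]<zhi)]; Q=Q[(Q[:,0]>lim[0])&(Q[:,0]<lim[1])&(Q[:,1]>lim[2])&(Q[:,1]<lim[3])]
    r=cv2.minAreaRect(Q[:,:2].astype(np.float32)); return len(Q),np.round(Q[:,2].mean(),1),np.round(r[0],1),np.round(r[1],1),round(r[2],1),np.round(cv2.boxPoints(r)).tolist()
if __name__=="__main__":
  for n in("top","side"):
    im,d=manip.get_image(n); P=cloud(n,d,np.ones(d.shape,bool))
    print(n,"stand",fit(P,58,74,(560,830,-80,190)))
    print(n,"plate",fit(P,6,14,(395,575,240,325)))
    print(n,"heel",fit(P,40,54,(440,510,-50,30)))
    print(n,"slope",fit(P,6,14,(440,590,-50,60)))
    print(n,"table z",np.round(np.median(P[(abs(P[:,2])<6)&(abs(P[:,0]-520)<80)&(abs(P[:,1]-150)<70)][:,2]),1))
E
python3 fit.py; python3 - <<'E'
import cv2
im=cv2.imread("pics/top1.png")[120:320,170:420]
cv2.imwrite("pics/c1.png",cv2.resize(im,None,fx=3,fy=3,interpolation=cv2.INTER_CUBIC))
E
```

```text
top stand (6807, np.float64(66.4), array([693.9,  58.1]), array([197.1, 201.7]), 89.6, [[592.0, -40.0], [794.0, -41.0], [795.0, 156.0], [594.0, 157.0]])
top plate (1355, np.float64(10.3), array([483.3, 284. ]), array([168.5,  66.2]), 2.5, [[398.0, 313.0], [401.0, 247.0], [569.0, 255.0], [566.0, 321.0]])
top heel (109, np.float64(47.7), array([478.3,  -4. ]), array([23.9, 22.6]), 16.4, [[464.0, 3.0], [470.0, -18.0], [493.0, -11.0], [487.0, 10.0]])
top slope (572, np.float64(9.1), array([519.3,   3.3]), array([140.5, 103.8]), 0.7, [[448.0, 54.0], [450.0, -49.0], [590.0, -48.0], [589.0, 56.0]])
top table z 0.4
side stand (4294, np.float64(65.4), array([692.8,  55.3]), array([202.8, 200.1]), 89.6, [[592.0, -45.0], [792.0, -47.0], [794.0, 156.0], [593.0, 157.0]])
side plate (667, np.float64(9.5), array([484.6, 279.1]), array([ 54.4, 148.3]), 87.5, [[409.0, 255.0], [557.0, 249.0], [560.0, 303.0], [412.0, 309.0]])
side heel (108, np.float64(46.1), array([478.2,  -7.4]), array([22.5, 22.9]), 15.6, [[464.0, 1.0], [471.0, -21.0], [492.0, -15.0], [486.0, 7.0]])
side slope (398, np.float64(8.6), array([519.,   5.]), array([107.1,  40.7]), 17.6, [[462.0, 8.0], [474.0, -31.0], [576.0, 2.0], [564.0, 41.0]])
side table z -0.4
```

View pics/c1.png

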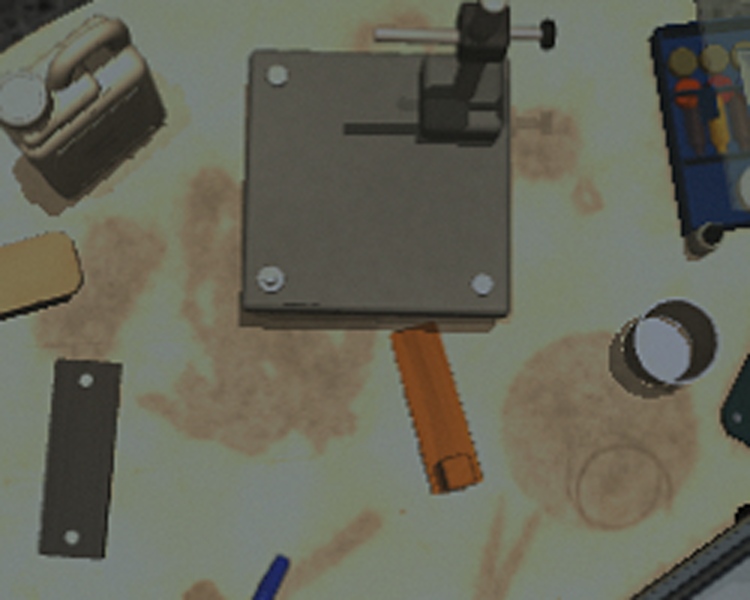

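Call:
drive_tool([
  {"turn":-9.25},
  {"turn":-9.25},
  {"dx":-31,"dy":-36,"dz":10},
  {"dx":-31,"dy":-36,"dz":10},
  {"dx":-31,"dy":-36,"dz":10},
  {"dx":-31,"dy":-36,"dz":10},
  {"dx":-31,"dy":-36,"dz":10},
  {"dx":-31,"dy":-36,"dz":10},
  {"dx":-31,"dy":-36,"dz":10},
  {"dx":-31,"dy":-36,"dz":10},
  {"dz":40},
  {"dz":40},
  {"dz":20},
  {"dz":0},
  {"dz":0},
], gripper=87.8)

```text
$.plan[0]: bad value
```

Call:
drive_tool([
  {"dx":0,"dy":0,"dz":0,"turn":-9.5},
  {"dx":0,"dy":0,"dz":0,"turn":-9},
  {"dx":-31,"dy":-36,"dz":10,"turn":0},
  {"dx":-31,"dy":-36,"dz":10,"turn":0},
  {"dx":-31,"dy":-36,"dz":10,"turn":0},
  {"dx":-31,"dy":-36,"dz":10,"turn":0},
  {"dx":-31,"dy":-36,"dz":10,"turn":0},
  {"dx":-31,"dy":-36,"dz":10,"turn":0},
  {"dx":-31,"dy":-36,"dz":10,"turn":0},
  {"dx":-31,"dy":-36,"dz":10,"turn":0},
  {"dx":0,"dy":0,"dz":40,"turn":0},
  {"dx":0,"dy":0,"dz":40,"turn":0},
  {"dx":0,"dy":0,"dz":20,"turn":0},
  {"dx":0,"dy":0,"dz":0,"turn":0},
  {"dx":0,"dy":0,"dz":0,"turn":0},
], gripper=87.8)

```text
t: 2.98
tcp_pos: [461.0, 283.3, 43.5]
tool_rot: [3.141, 0.001, 3.094]
contact_force: [-0.4, 0.4, 0.5]
width: 87.6
finger_force: 0.0
```

Call:
drive_tool([
  {"dx":0,"dy":-1,"dz":20,"turn":0},
  {"dx":0,"dy":0,"dz":15,"turn":0},
  {"dx":0,"dy":0,"dz":5,"turn":0},
  {"dx":0,"dy":0,"dz":0,"turn":0},
])

```text
t: 3.48
tcp_pos: [460.4, 282.1, 2.7]
tool_rot: [-3.142, -0.0, 3.094]
contact_force: [0.4, -0.3, 0.6]
width: 87.8
finger_force: 0.0
```

Call:
drive_tool([
  {"dx":0,"dy":0,"dz":0,"turn":0},
  {"dx":0,"dy":0,"dz":0,"turn":0},
  {"dx":0,"dy":0,"dz":0,"turn":0},
  {"dx":0,"dy":0,"dz":0,"turn":0},
  {"dx":0,"dy":0,"dz":0,"turn":0},
  {"dx":0,"dy":0,"dz":0,"turn":0},
], gripper=30)

```text
t: 4.22
tcp_pos: [460.4, 282.2, 2.8]
tool_rot: [3.141, 0.0, 3.094]
contact_force: [-0.4, 0.0, 1.3]
width: 49.6
finger_force: 30.0
```

Call:
drive_tool([
  {"dx":0,"dy":-10,"dz":0,"turn":-1.3},
  {"dx":0,"dy":-19,"dz":0,"turn":-1},
  {"dx":0,"dy":-19,"dz":0,"turn":0},
  {"dx":0,"dy":-19,"dz":0,"turn":0},
  {"dx":0,"dy":-19,"dz":0,"turn":0},
  {"dx":0,"dy":-19,"dz":0,"turn":0},
  {"dx":0,"dy":-19,"dz":0,"turn":0},
  {"dx":0,"dy":-15,"dz":0,"turn":0},
  {"dx":0,"dy":-8,"dz":0,"turn":0},
  {"dx":-7,"dy":0,"dz":0,"turn":0},
  {"dx":-10,"dy":0,"dz":0,"turn":0},
  {"dx":-10,"dy":0,"dz":0,"turn":0},
  {"dx":-10,"dy":0,"dz":0,"turn":0},
  {"dx":-10,"dy":0,"dz":0,"turn":0},
  {"dx":-10,"dy":0,"dz":0,"turn":0},
  {"dx":-10,"dy":0,"dz":0,"turn":0},
  {"dx":-10,"dy":0,"dz":0,"turn":0},
  {"dx":0,"dy":0,"dz":0,"turn":0},
  {"dx":0,"dy":0,"dz":0,"turn":0},
])

```text
t: 6.6
tcp_pos: [532.9, 132.7, 2.9]
tool_rot: [-3.14, -0.005, 3.133]
contact_force: [-8.3, 0.5, 15.4]
width: 53.4
finger_force: 27.9
```

```bash
python3 - <<'E'
from h import *
s=manip.observe(); print({k:np.round(s[k],3) for k in("contact_force","ft_torque","tcp_pos","width")})
ims=[]
im,d=manip.get_image("side"); a=cv2.resize(im[130:290,180:400,::-1],None,fx=2.8,fy=2.8,interpolation=cv2.INTER_CUBIC)
cv2.imwrite("pics/c2.png",a)
P=cloud("side",d,np.ones(d.shape,bool))
from fit import fit
print(fit(P,58,74,(560,830,-80,190)))
Q=P[(P[:,0]>450)&(P[:,0]<598)&(P[:,1]>95)&(P[:,1]<175)&(P[:,2]<40)]
for x in range(450,600,10):
    q=Q[(Q[:,0]>=x)&(Q[:,0]<x+10)]; q=q[q[:,2]>4]; print(x,len(q),np.round(np.median(q[:,2]),1) if len(q) else'',np.round([q[:,1].min(),q[:,1].max()]) if len(q) else '')
E
```

```text
{'contact_force': array([-8.296,  0.497, 15.434]), 'ft_torque': array([-0.355,  1.85 , -0.141]), 'tcp_pos': array([532.859, 132.664,   2.857]), 'width': np.float64(53.352)}
(4286, np.float64(65.4), array([692.5,  55.3]), array([201.9, 199.8]), 89.7, [[592.0, -45.0], [792.0, -46.0], [793.0, 156.0], [593.0, 157.0]])
450 0  
460 0  
470 14 9.6 [117. 139.]
480 60 9.3 [116. 169.]
490 65 9.7 [112. 166.]
500 65 9.3 [111. 162.]
510 43 9.5 [117. 162.]
520 4 9.5 [126. 135.]
530 0  
540 0  
550 1 9.3 [130. 130.]
560 18 9.7 [ 98. 133.]
570 50 9.4 [ 95. 134.]
580 44 9.2 [ 95. 136.]
590 40 9.7 [ 96. 140.]
```

View pics/c2.png

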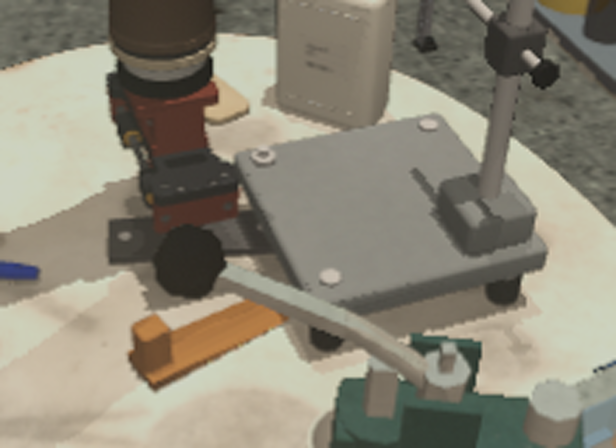

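The plate lies flat but has skewed about 15° in the grip (rear at crop (115,245), front under the stand), while the stand hasn't moved. I'll release it, back off and measure again.

Call:
drive_tool([
  {"dx":0,"dy":0,"dz":0,"turn":0},
  {"dx":0,"dy":0,"dz":0,"turn":0},
  {"dx":0,"dy":0,"dz":0,"turn":0},
  {"dx":0,"dy":0,"dz":-10,"turn":0},
  {"dx":0,"dy":0,"dz":-40,"turn":0},
  {"dx":40,"dy":0,"dz":-40,"turn":0},
  {"dx":50,"dy":0,"dz":-10,"turn":0},
  {"dx":50,"dy":0,"dz":0,"turn":0},
  {"dx":0,"dy":0,"dz":0,"turn":0},
], gripper=87.8)

```text
t: 7.78
tcp_pos: [392.4, 135.2, 103.3]
tool_rot: [-3.141, -0.001, 3.136]
contact_force: [0.5, 0.1, 1.5]
width: 88.0
finger_force: 0.0
```

```bash
cat > p2.py <<'E'
from h import *
import sys
ims=[]
for n in("top","side"):
    im,d=manip.get_image(n); 
    sl=(slice(150,300),slice(200,350)) if n=="top" else (slice(140,260),slice(190,340))
    ims.append(cv2.resize(im[sl][:,:,::-1],(400,int(400*(sl[0].stop-sl[0].start)/150)),interpolation=cv2.INTER_CUBIC))
    P=cloud(n,d,np.ones(d.shape,bool))
    for q in manip.outline_of(n,"plate")[:1]:
        m=cv2.erode(q["pixels"].astype(np.uint8),np.ones((3,3)))>0
        v,u=np.nonzero(q["pixels"]); W=onplane(n,np.c_[u,v],10.)
        r=cv2.minAreaRect(W[:,:2].astype(np.float32)); print(n,round(q["p"],2),np.round(r[0],1),np.round(r[1],1),round(r[2],1),np.round(cv2.boxPoints(r)).tolist(), "medz",np.median(cloud(n,d,m)[:,2]))
h=max(i.shape[0] for i in ims)
cv2.imwrite("pics/"+sys.argv[1],np.hstack([np.pad(i,((0,h-i.shape[0]),(0,0),(0,0))) for i in ims]))
E
python3 p2.py c3.png
```

```text
top 0.61 [538.2 132. ] [ 51.5 129.2] 78.2 [[470.0, 120.0], [596.0, 94.0], [607.0, 144.0], [480.0, 170.0]] medz 10.5056944062337
side 0.72 [543.1 123.3] [ 60.  135.9] 77.3 [[470.0, 109.0], [603.0, 79.0], [616.0, 138.0], [483.0, 167.0]] medz 9.379250200925982
```

View pics/c3.png

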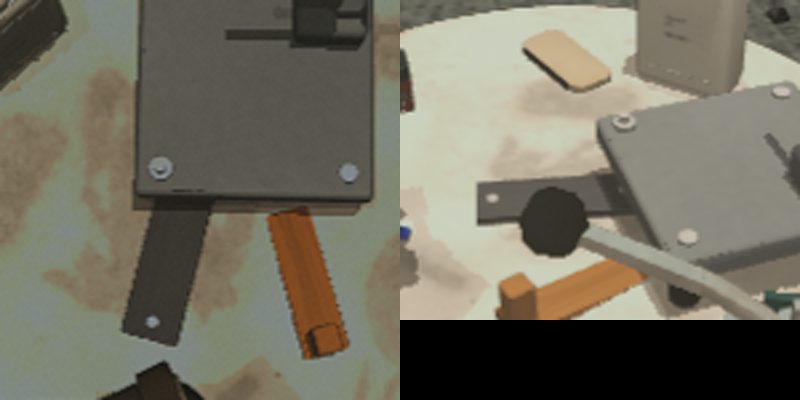

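The top crop shows the plate's near end at (150,330) and it runs under the stand skewed by −12°. Its near end is at about (475,145), so its centre is about (548,129). I'll regrip along its own axes and turn it straight slowly.

Call:
drive_tool([
  {"dx":0,"dy":0,"dz":0,"turn":6},
  {"dx":0,"dy":0,"dz":0,"turn":5.7},
  {"dx":-30,"dy":6.6,"dz":15,"turn":0},
  {"dx":-30,"dy":6.6,"dz":15,"turn":0},
  {"dx":-30,"dy":6.6,"dz":15,"turn":0},
  {"dx":-29,"dy":6.6,"dz":15,"turn":0},
  {"dx":0,"dy":0,"dz":20,"turn":0},
  {"dx":0,"dy":0,"dz":12,"turn":0},
  {"dx":0,"dy":0,"dz":7,"turn":0},
  {"dx":0,"dy":0,"dz":0,"turn":0},
])

```text
t: 9.22
tcp_pos: [517.2, 136.2, 3.4]
tool_rot: [-3.141, -0.0, 2.93]
contact_force: [-0.1, 0.3, -0.1]
width: 88.0
finger_force: 0.0
```

Call:
drive_tool([
  {"dx":0,"dy":0,"dz":0,"turn":0},
  {"dx":0,"dy":0,"dz":0,"turn":0},
  {"dx":0,"dy":0,"dz":0,"turn":0},
  {"dx":0,"dy":0,"dz":0,"turn":0},
  {"dx":0,"dy":0,"dz":0,"turn":0},
  {"dx":0,"dy":0,"dz":0,"turn":0},
], gripper=30)

```text
t: 9.98
tcp_pos: [517.5, 136.3, 3.8]
tool_rot: [3.141, 0.0, 2.93]
contact_force: [-0.9, -0.8, 3.8]
width: 49.6
finger_force: 29.9
```

Call:
drive_tool([
  {"dx":0,"dy":0,"dz":0,"turn":-2},
  {"dx":0,"dy":0,"dz":0,"turn":-2},
  {"dx":0,"dy":0,"dz":0,"turn":-2},
  {"dx":0,"dy":0,"dz":0,"turn":0},
  {"dx":0,"dy":0,"dz":0,"turn":0},
])

```text
t: 10.6
tcp_pos: [517.7, 136.0, 3.8]
tool_rot: [-3.142, 0.001, 3.036]
contact_force: [-0.3, -1.3, 4.8]
width: 49.6
finger_force: 29.9
```

Call:
drive_tool([
  {"dx":0,"dy":0,"dz":0,"turn":-2},
  {"dx":0,"dy":0,"dz":0,"turn":-2},
  {"dx":0,"dy":0,"dz":0,"turn":-1.6},
  {"dx":0,"dy":0,"dz":0,"turn":0},
  {"dx":0,"dy":0,"dz":0,"turn":0},
])

```text
t: 11.22
tcp_pos: [517.7, 136.0, 3.8]
tool_rot: [-3.142, 0.001, 3.133]
contact_force: [-0.4, -1.4, 4.9]
width: 49.6
finger_force: 29.9
```

```bash
python3 p2.py c4.png
```

```text
side 0.76 [541.4 127.7] [ 60.4 135.2] 89.4 [[473.0, 98.0], [609.0, 97.0], [609.0, 157.0], [474.0, 159.0]] medz 9.399865604871566
```

View pics/c4.png

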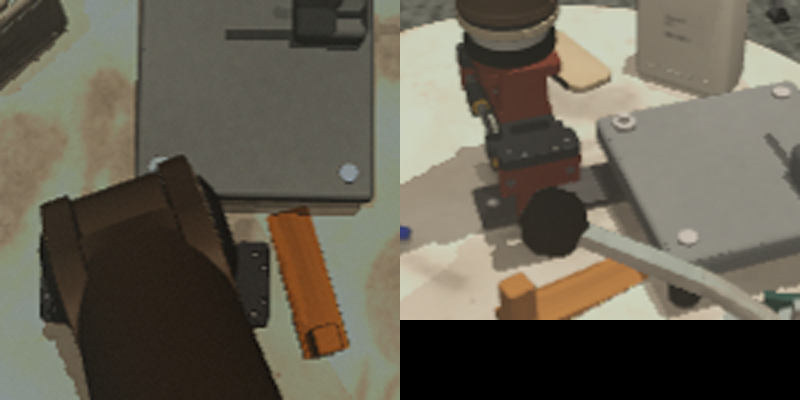

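The plate now lies straight (near end at side crop (475,210)), with its midline at y≈136 and its centre at x≈549. I'll feed it about 13 mm further in.

Call:
drive_tool([
  {"dx":-3,"dy":0,"dz":0,"turn":0},
  {"dx":-3,"dy":0,"dz":0,"turn":0},
  {"dx":0,"dy":0,"dz":0,"turn":0},
])

```text
t: 11.8
tcp_pos: [519.2, 136.0, 3.7]
tool_rot: [-3.14, -0.008, 3.134]
contact_force: [-13.5, -1.8, 20.3]
width: 49.7
finger_force: 30.0
```

Call:
drive_tool([
  {"dx":-3,"dy":0,"dz":0,"turn":0},
  {"dx":-4,"dy":0,"dz":0,"turn":0},
  {"dx":0,"dy":0,"dz":0,"turn":0},
  {"dx":0,"dy":0,"dz":0,"turn":0},
])

```text
t: 12.3
tcp_pos: [527.3, 136.4, 3.7]
tool_rot: [-3.141, -0.005, 3.134]
contact_force: [-10.2, -0.3, 15.9]
width: 49.4
finger_force: 30.0
```

Call:
drive_tool([
  {"dx":0,"dy":0,"dz":-0.4,"turn":0},
  {"dx":-3,"dy":0,"dz":0,"turn":0},
  {"dx":0,"dy":0,"dz":0,"turn":0},
])

```text
t: 12.68
tcp_pos: [532.2, 136.3, 3.8]
tool_rot: [-3.141, -0.002, 3.134]
contact_force: [-4.4, -1.1, 6.1]
width: 49.1
finger_force: 30.0
```

Call:
drive_tool([
  {"dx":0,"dy":0,"dz":0,"turn":0},
  {"dx":0,"dy":0,"dz":0,"turn":0},
  {"dx":0,"dy":0,"dz":0,"turn":0},
  {"dx":0,"dy":0,"dz":-10,"turn":0},
  {"dx":0,"dy":0,"dz":-40,"turn":0},
  {"dx":13,"dy":0,"dz":-50,"turn":0},
  {"dx":10,"dy":-36,"dz":0,"turn":-8},
  {"dx":0,"dy":0,"dz":0,"turn":-9},
  {"dx":0,"dy":0,"dz":0,"turn":0},
], gripper=87.8)

```text
t: 13.8
tcp_pos: [510.3, 100.1, 104.9]
tool_rot: [3.141, 0.001, -2.856]
contact_force: [-0.1, 0.5, -0.1]
width: 88.1
finger_force: 0.0
```

Call:
drive_tool([
  {"dx":6,"dy":-35,"dz":0,"turn":0},
  {"dx":0,"dy":-35,"dz":0,"turn":0},
  {"dx":0,"dy":-35,"dz":0,"turn":0},
  {"dx":0,"dy":0,"dz":0,"turn":0},
  {"dx":0,"dy":0,"dz":0,"turn":0},
])

```text
t: 14.42
tcp_pos: [534.0, -1.0, 104.0]
tool_rot: [3.141, -0.0, -2.856]
contact_force: [-0.1, 0.6, 0.1]
width: 88.0
finger_force: 0.0
```

```bash
python3 - <<'E'
from h import *
from fit import fit
for n in ("top","side"):
    im,d=manip.get_image(n); P=cloud(n,d,np.ones(d.shape,bool))
    for q in manip.outline_of(n,"plate")[:1]:
        v,u=np.nonzero(q["pixels"]); W=onplane(n,np.c_[u,v],10.)
        r=cv2.minAreaRect(W[:,:2].astype(np.float32)); print(n,"plate",round(q["p"],2),np.round(r[1],1),round(r[2],1),np.round(cv2.boxPoints(r)).tolist())
    print(n,"stand",fit(P,58,74,(560,830,-80,190)))
E
```

```text
top plate 0.89 [ 47.8 108.1] 89.4 [[490.0, 112.0], [598.0, 111.0], [599.0, 159.0], [491.0, 160.0]]
top stand (5970, np.float64(66.5), array([694. ,  58.1]), array([197.1, 201.4]), 89.7, [[593.0, -40.0], [794.0, -41.0], [795.0, 156.0], [594.0, 157.0]])
side plate 0.69 [56.6 96.1] 86.8 [[488.0, 105.0], [584.0, 99.0], [587.0, 156.0], [491.0, 161.0]]
side stand (3474, np.float64(65.4), array([692.9,  55.1]), array([202.1, 199.9]), 89.6, [[592.0, -45.0], [792.0, -47.0], [794.0, 155.0], [594.0, 157.0]])
```

Call:
drive_tool([
  {"dx":28,"dy":6,"dz":0,"turn":0},
  {"dx":27,"dy":5.5,"dz":0,"turn":0},
  {"dx":0,"dy":0,"dz":20,"turn":0},
  {"dx":0,"dy":0,"dz":30,"turn":0},
  {"dx":0,"dy":0,"dz":25,"turn":0},
  {"dx":0,"dy":0,"dz":14,"turn":0},
  {"dx":0,"dy":0,"dz":0,"turn":0},
])

```text
t: 15.5
tcp_pos: [477.5, -6.3, 14.4]
tool_rot: [3.141, -0.002, -2.854]
contact_force: [-0.1, 0.3, 0.2]
width: 87.7
finger_force: 0.0
```

Call:
drive_tool([
  {"dx":0,"dy":0,"dz":0,"turn":0},
  {"dx":0,"dy":0,"dz":0,"turn":0},
  {"dx":0,"dy":0,"dz":0,"turn":0},
  {"dx":0,"dy":0,"dz":0,"turn":0},
  {"dx":0,"dy":0,"dz":0,"turn":0},
  {"dx":0,"dy":0,"dz":0,"turn":0},
  {"dx":0,"dy":0,"dz":0,"turn":0},
], gripper=12)

```text
t: 16.38
tcp_pos: [478.0, -6.6, 15.0]
tool_rot: [3.141, -0.0, -2.854]
contact_force: [-0.5, -1.3, 1.2]
width: 21.7
finger_force: 29.9
```

Call:
drive_tool([
  {"dx":0,"dy":0,"dz":-6,"turn":0},
  {"dx":15,"dy":0,"dz":-2,"turn":0},
  {"dx":25,"dy":0,"dz":-10,"turn":0},
  {"dx":0,"dy":0,"dz":-15,"turn":6},
  {"dx":0,"dy":0,"dz":-7,"turn":6},
  {"dx":0,"dy":0,"dz":0,"turn":5},
  {"dx":0,"dy":15,"dz":0,"turn":0},
  {"dx":0,"dy":28,"dz":0,"turn":0},
  {"dx":0,"dy":28,"dz":0,"turn":0},
  {"dx":0,"dy":28,"dz":0,"turn":0},
  {"dx":0,"dy":28,"dz":0,"turn":0},
  {"dx":0,"dy":26,"dz":0,"turn":0},
  {"dx":0,"dy":0,"dz":0,"turn":0},
  {"dx":0,"dy":0,"dz":0,"turn":0},
])

```text
t: 18.12
tcp_pos: [440.4, 134.6, 54.9]
tool_rot: [-3.141, -0.001, 3.133]
contact_force: [0.5, -0.9, -1.1]
width: 21.4
finger_force: 29.9
```

```bash
python3 - <<'E'
from h import *
im,d=manip.get_image("side"); s=manip.observe()
print(np.round(s["tcp_pos"],1),np.round(s["tool_rot"],3))
cv2.imwrite("pics/c5.png",cv2.resize(im[140:260,170:340,::-1],None,fx=4,fy=4,interpolation=cv2.INTER_CUBIC))
P=cloud("side",d,np.ones(d.shape,bool))
Q=P[(P[:,0]>455)&(P[:,0]<590)&(P[:,1]>90)&(P[:,1]<175)&(P[:,2]>25)&(P[:,2]<70)]
for x in range(455,590,15):
    q=Q[(Q[:,0]>=x)&(Q[:,0]<x+15)]
    if len(q): print(x,len(q),np.round(np.median(q[:,2]),1),np.round([q[:,1].min(),q[:,1].max()]))
E
```

```text
[440.6 134.2  54.9] [-3.141e+00 -1.000e-03  3.132e+00]
455 87 49.6 [111. 151.]
470 86 48.6 [111. 154.]
485 83 47.0 [111. 153.]
500 77 46.3 [112. 151.]
515 73 44.7 [112. 153.]
530 68 43.7 [112. 152.]
545 58 42.9 [113. 151.]
```

View pics/c5.png

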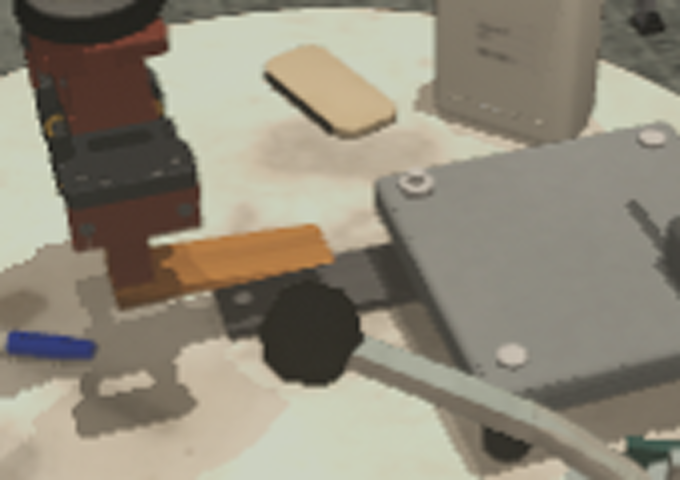

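Side view: the wedge is held level and straight (crop (240,265)) ahead of the plate, nose toward the stand. I'll lower it to just over the plate and advance.

Call:
drive_tool([
  {"dx":0,"dy":0.7,"dz":10,"turn":0},
  {"dx":0,"dy":0,"dz":12,"turn":0},
  {"dx":0,"dy":0,"dz":6.4,"turn":0},
  {"dx":-10,"dy":0,"dz":0,"turn":0},
  {"dx":-15,"dy":0,"dz":0,"turn":0},
  {"dx":-15,"dy":0,"dz":0,"turn":0},
  {"dx":-5,"dy":0,"dz":0,"turn":0},
  {"dx":0,"dy":0,"dz":0,"turn":0},
  {"dx":0,"dy":0,"dz":0,"turn":0},
])

```text
t: 19.3
tcp_pos: [485.6, 135.2, 26.6]
tool_rot: [-3.141, -0.001, 3.132]
contact_force: [0.4, 0.3, -0.2]
width: 21.8
finger_force: 30.0
```

Call:
drive_tool([
  {"dx":0,"dy":0,"dz":0.6,"turn":0},
  {"dx":0,"dy":0,"dz":0.6,"turn":0},
  {"dx":-5,"dy":0,"dz":0,"turn":0},
  {"dx":-5,"dy":0,"dz":0,"turn":0},
  {"dx":0,"dy":0,"dz":0,"turn":0},
])

```text
t: 19.92
tcp_pos: [496.8, 135.2, 25.4]
tool_rot: [3.142, 0.0, 3.132]
contact_force: [0.1, -1.2, -1.1]
width: 21.7
finger_force: 30.0
```

Call:
drive_tool([
  {"dx":-5,"dy":0,"dz":0,"turn":0},
  {"dx":-5,"dy":0,"dz":0,"turn":0},
  {"dx":-5,"dy":0,"dz":0,"turn":0},
  {"dx":-5,"dy":0,"dz":0,"turn":0},
  {"dx":0,"dy":0,"dz":0,"turn":0},
])

```text
t: 20.55
tcp_pos: [516.6, 135.0, 25.4]
tool_rot: [3.142, 0.0, 3.132]
contact_force: [-0.9, 0.0, -1.4]
width: 21.7
finger_force: 30.0
```

Call:
drive_tool([
  {"dx":-4,"dy":0,"dz":0,"turn":0},
  {"dx":-3,"dy":0,"dz":0,"turn":0},
  {"dx":0,"dy":0,"dz":0,"turn":0},
])

```text
t: 20.92
tcp_pos: [523.4, 135.0, 25.5]
tool_rot: [3.142, 0.0, 3.132]
contact_force: [-0.6, -0.2, -0.8]
width: 22.1
finger_force: 30.0
```

Call:
drive_tool([
  {"dx":-4,"dy":0,"dz":0.3,"turn":0},
  {"dx":-4,"dy":0,"dz":0,"turn":0},
  {"dx":0,"dy":0,"dz":0,"turn":0},
])

```text
t: 21.3
tcp_pos: [531.4, 134.8, 25.1]
tool_rot: [3.142, 0.0, 3.132]
contact_force: [0.4, -0.3, -1.4]
width: 21.6
finger_force: 30.0
```

Call:
drive_tool([
  {"dx":-4,"dy":0,"dz":0,"turn":0},
  {"dx":-4,"dy":0,"dz":0,"turn":0},
  {"dx":0,"dy":0,"dz":0,"turn":0},
])

```text
t: 21.68
tcp_pos: [538.2, 134.8, 25.0]
tool_rot: [-3.141, -0.002, 3.132]
contact_force: [-5.3, 0.3, 3.7]
width: 21.5
finger_force: 30.0
```

Call:
drive_tool([
  {"dx":-2,"dy":0,"dz":0,"turn":0},
  {"dx":-2,"dy":0,"dz":0,"turn":0},
  {"dx":0,"dy":0,"dz":0,"turn":0},
])

```text
t: 22.05
tcp_pos: [539.2, 134.8, 25.0]
tool_rot: [-3.141, -0.007, 3.133]
contact_force: [-15.8, -0.2, 12.7]
width: 21.9
finger_force: 30.0
```

Call:
drive_tool([
  {"dx":-1.5,"dy":0,"dz":-0.3,"turn":0},
  {"dx":-2,"dy":0,"dz":0,"turn":0},
  {"dx":0,"dy":0,"dz":0,"turn":0},
])

```text
t: 22.42
tcp_pos: [540.6, 134.8, 24.8]
tool_rot: [-3.14, -0.011, 3.133]
contact_force: [-20.8, -0.6, 16.5]
width: 21.9
finger_force: 30.0
```

Call:
drive_tool([
  {"dx":0,"dy":0,"dz":0,"turn":0},
  {"dx":0,"dy":0,"dz":0,"turn":0},
  {"dx":0,"dy":0,"dz":0,"turn":0},
  {"dx":0,"dy":0,"dz":0,"turn":0},
], gripper=60)

```text
t: 22.92
tcp_pos: [547.0, 134.7, 25.5]
tool_rot: [3.142, 0.0, 3.132]
contact_force: [-0.5, -0.4, 0.4]
width: 58.3
finger_force: 0.0
```

Call:
drive_tool([
  {"dx":0,"dy":0,"dz":-10,"turn":0},
  {"dx":0,"dy":0,"dz":-30,"turn":0},
  {"dx":0,"dy":0,"dz":-40,"turn":0},
  {"dx":50,"dy":0,"dz":-20,"turn":0},
  {"dx":50,"dy":0,"dz":0,"turn":0},
  {"dx":50,"dy":0,"dz":0,"turn":0},
  {"dx":0,"dy":0,"dz":0,"turn":0},
  {"dx":0,"dy":0,"dz":0,"turn":0},
])

```text
t: 23.92
tcp_pos: [397.9, 136.5, 126.4]
tool_rot: [3.141, 0.002, 3.132]
contact_force: [-0.0, -0.6, 0.1]
width: 60.1
finger_force: 0.0
```

```bash
python3 - <<'E'
from h import *
from fit import fit
ims=[]
for n in ("top","side"):
    im,d=manip.get_image(n); P=cloud(n,d,np.ones(d.shape,bool))
    sl=(slice(150,300),slice(200,350)) if n=="top" else (slice(120,270),slice(190,340))
    ims.append(cv2.resize(im[sl][:,:,::-1],(400,400),interpolation=cv2.INTER_CUBIC))
    print(n,"stand",fit(P,58,74,(560,830,-80,190)))
    S=P[(abs(P[:,2]-66)<4)&(P[:,0]>600)&(P[:,0]<730)&(P[:,1]>-30)&(P[:,1]<145)]
    print("tilt",np.linalg.lstsq(np.c_[S[:,:2],np.ones(len(S))],S[:,2],rcond=None)[0][:2])
    print(n,"heel",fit(P,50,64,(500,575,100,170)))
    for l,z in(("plate",10),("wedge",18)):
      for q in manip.outline_of(n,l)[:1]:
        v,u=np.nonzero(q["pixels"]); W=onplane(n,np.c_[u,v],float(z))
        r=cv2.minAreaRect(W[:,:2].astype(np.float32)); print(n,l,round(q["p"],2),np.round(r[1],1),round(r[2],1),np.round(cv2.boxPoints(r)).tolist())
cv2.imwrite("pics/c6.png",np.hstack(ims))
E
```

```text
top stand (6823, np.float64(66.4), array([693.6,  58.2]), array([197.2, 201.1]), 89.7, [[593.0, -40.0], [794.0, -41.0], [795.0, 156.0], [594.0, 157.0]])
tilt [-0.00113066  0.00030679]
top heel (102, np.float64(58.1), array([541.3, 133.4]), array([22.5, 20. ]), 1.1, [[530.0, 143.0], [530.0, 123.0], [553.0, 124.0], [552.0, 144.0]])
top plate 0.59 [ 54.  107.7] 86.7 [[488.0, 110.0], [595.0, 104.0], [599.0, 158.0], [491.0, 164.0]]
top wedge 0.84 [66.8 36.8] 1.0 [[531.0, 152.0], [531.0, 115.0], [598.0, 116.0], [597.0, 153.0]]
side stand (4270, np.float64(65.5), array([692.7,  55.5]), array([202.2, 201. ]), 89.6, [[591.0, -45.0], [792.0, -46.0], [794.0, 156.0], [593.0, 157.0]])
tilt [-0.00149132 -0.00060304]
side heel (79, np.float64(56.2), array([540.5, 131.7]), array([22.8, 23.4]), 88.7, [[529.0, 121.0], [552.0, 120.0], [552.0, 143.0], [529.0, 143.0]])
side plate 0.86 [ 53.  114.3] 86.3 [[488.0, 105.0], [602.0, 98.0], [606.0, 150.0], [492.0, 158.0]]
side wedge 0.82 [63.7 93.9] 56.9 [[512.0, 145.0], [591.0, 93.0], [626.0, 147.0], [547.0, 198.0]]
```

View pics/c6.png

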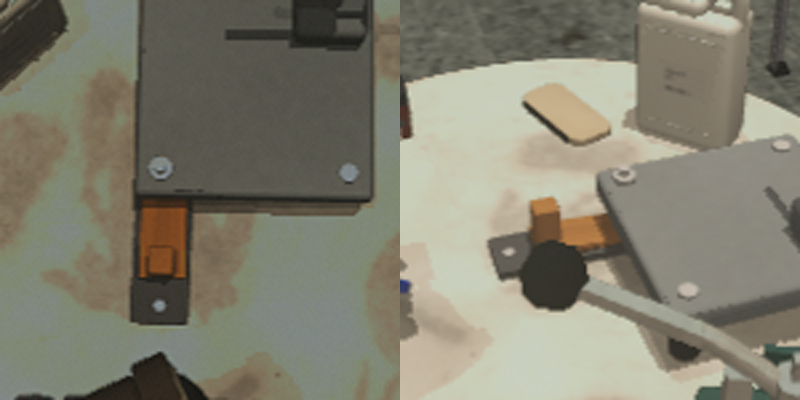

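The top view shows the heel at (160,262) on the plate, with the slope going under the front left corner. The stand is level (about 0.001 rad) and has not moved, and the wedge stayed put on release. To be sure it is seated, I'll give the heel one last level push with shut fingers.

Call:
drive_tool([
  {"dx":-30,"dy":-2,"dz":0,"turn":0},
  {"dx":-40,"dy":0,"dz":10,"turn":0},
  {"dx":-30,"dy":0,"dz":20,"turn":0},
  {"dx":0,"dy":0,"dz":35,"turn":0},
  {"dx":0,"dy":0,"dz":30,"turn":0},
  {"dx":0,"dy":0,"dz":6,"turn":0},
  {"dx":-6,"dy":0,"dz":0,"turn":0},
  {"dx":-6,"dy":0,"dz":0,"turn":0},
  {"dx":0,"dy":0,"dz":0,"turn":0},
], gripper=0)

```text
t: 25.35
tcp_pos: [510.0, 133.3, 25.5]
tool_rot: [3.141, 0.002, 3.132]
contact_force: [0.4, -0.6, 1.1]
width: 0.7
finger_force: 0.0
```

Call:
drive_tool([
  {"dx":-2,"dy":0,"dz":0,"turn":0},
  {"dx":-2,"dy":0,"dz":0,"turn":0},
  {"dx":0,"dy":0,"dz":0,"turn":0},
])

```text
t: 25.72
tcp_pos: [512.8, 133.1, 24.5]
tool_rot: [3.141, 0.0, 3.132]
contact_force: [0.4, 0.4, 0.4]
width: 0.2
finger_force: 0.0
```

Call:
drive_tool([
  {"dx":-2,"dy":0,"dz":0,"turn":0},
  {"dx":-2,"dy":0,"dz":0,"turn":0},
  {"dx":0,"dy":0,"dz":0,"turn":0},
])

```text
t: 26.1
tcp_pos: [516.8, 133.0, 24.4]
tool_rot: [3.142, 0.0, 3.132]
contact_force: [-0.3, 0.6, -0.2]
width: 0.4
finger_force: 0.0
```

Call:
drive_tool([
  {"dx":-2,"dy":0,"dz":0,"turn":0},
  {"dx":-1,"dy":0,"dz":0,"turn":0},
  {"dx":0,"dy":0,"dz":0,"turn":0},
])

```text
t: 26.48
tcp_pos: [517.1, 133.0, 24.1]
tool_rot: [-3.141, -0.005, 3.133]
contact_force: [-8.3, 0.3, 5.3]
width: 0.6
finger_force: 3.8
```

Call:
drive_tool([
  {"dx":-2,"dy":0,"dz":0,"turn":0},
  {"dx":0,"dy":0,"dz":0,"turn":0},
])

```text
t: 26.72
tcp_pos: [517.0, 132.9, 23.9]
tool_rot: [-3.14, -0.008, 3.133]
contact_force: [-13.0, 0.7, 10.2]
width: 0.4
finger_force: 6.8
```

The wedge holds against 13 N without moving, so it is seated. I'll retreat, check once and hand in.

Call:
drive_tool([
  {"dx":6,"dy":0,"dz":0,"turn":0},
  {"dx":12,"dy":0,"dz":0,"turn":0},
  {"dx":20,"dy":0,"dz":-20,"turn":0},
  {"dx":30,"dy":0,"dz":-40,"turn":0},
  {"dx":30,"dy":0,"dz":-40,"turn":0},
  {"dx":0,"dy":0,"dz":0,"turn":0},
  {"dx":0,"dy":0,"dz":0,"turn":0},
])

```text
t: 27.6
tcp_pos: [424.0, 133.9, 124.3]
tool_rot: [3.141, 0.001, 3.132]
contact_force: [-0.1, 0.2, -0.9]
width: 0.2
finger_force: 0.0
```

```bash
python3 - <<'E'
from h import *
from fit import fit
n="top"; im,d=manip.get_image(n); P=cloud(n,d,np.ones(d.shape,bool))
print("stand",fit(P,58,74,(560,830,-80,190))[2]); print("heel",fit(P,50,64,(500,575,100,170))[2])
S=P[(abs(P[:,2]-66)<4)&(P[:,0]>600)&(P[:,0]<730)&(P[:,1]>-30)&(P[:,1]<145)]
print("tilt",np.linalg.lstsq(np.c_[S[:,:2],np.ones(len(S))],S[:,2],rcond=None)[0][:2])
print(manip.observe()["t"],manip.finish_job())
E
```

```text
stand [694.   58.1]
heel [541.4 133.4]
tilt [0.000626   0.00088439]
the job is handed in; nothing more can be done
27.65 None
```

Job handed in at 27.65 s: the plate is flat under the short foot, the wedge held against a 13 N push without moving, and the stand is level (about 0.001 rad) and in place; no verdict was returned.

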